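# Draw the middle slide box from the rack

## Task

In the small grey rack three microscope-slide boxes stand packed side by side like books, their rear edges under a steel keeper bar. Take the middle one by its flat paddle pull, tip it well forward towards the rack's open front, draw it up and out of the row, and set it gently down, standing upright in the middle of the round cork mat. Leave the two boxes beside it standing where they are.

Things in the scene. Friction and masses are not known exactly. Their poses are not given: they have to be found in the camera images.
- slide_box: Middle box, beige, 120 deep (x), 38 thick (y), 150 tall (z) (all mm), 0.3-0.6 kg. Origin: underside's centre; z up, -x to the rack's open front, y along the row. Black pull on top: upright flat block, 12 in x, 28 in y, from z = 150 to 186, centred at x = -15, y = 0; pinch across the 12 (neighbours stand 2 mm off). To free it turn it forward 20-30 deg about its front lower edge (x = -60, z = 0), then draw it up along its own z.
- left_box: Neighbour on the +y side, 40 mm off centre to centre: same box, same axes, but a round knob (22 mm across, 36 mm high). Rack (fixed, same heading as the boxes): floor 6 mm above the bench; a lip 7 mm in front of the boxes, rising 8 mm above that floor; a stop wall behind; side walls. The boxes stand straight in it.
- right_box: Neighbour on the -y side, as left_box, round knob. Keeper bar of the rack: 8 mm thick, along y above the rear edges at x = 53 mm in the boxes' frame, underside 16 mm above their tops: it stops a box that is lifted straight up; a box tipped forward passes in front of it.
- mat: Round cork mat fixed on the bench, 190 mm across, 4 mm thick. Origin: its centre at bench height (top 4 mm higher); z up. It lies left or right of the robot's midline, the rack on the other side; between them stand a low stack of dishes (90 mm across, 42 mm high) nearer the robot and a bottle (85 mm high) farther off.
Things that resemble listed ones, but are neither listed nor needed, are in the scene too. What is shaped like the left_box but green or turquoise is not meant.

How it is judged (in metres and radians):
On the way, in this order (a step that is already met when the one before it is completed fails the run):
1. the middle box is tipped forward by 10 degrees or more with its foot still in the rack (angle between slide_box's own z axis and vertical above 0.175 rad and distance of slide_box from where it was at the start of the episode below 0.06 m), for 0.1 s.
2. the box is drawn free, 120 mm or more from where it stood (distance of slide_box from where it was at the start of the episode above 0.12 m), for 0.05 s.
At the end, for the whole second after the job is handed in: The middle box stands upright (within 10 degrees) and at rest on the cork mat, its underside's centre within 40 mm of the mat's centre; both neighbours stand upright (within 10 degrees) within 20 mm of where they were (horizontal distance between slide_box and mat below 0.04 m and height (world z) of slide_box between -0.002 and 0.012 m and angle between each of slide_box, left_box, right_box's own z axis and vertical below 0.17 rad and linear speed of slide_box below 0.02 m/s and distance of each of left_box, right_box from where it was at the start of the episode below 0.02 m); the robot touches nothing.
It fails at once if the box is dropped: it comes down the last 25 mm to the bench faster than 0.5 m/s (height (world z) of slide_box below 0.025 m and linear speed of slide_box above 0.5 m/s).
It fails at once if a neighbouring box is pulled out or knocked over (distance of any of left_box, right_box from where it was at the start of the episode above 0.06 m).
It also fails if it takes over 48 s, if anything falls off the work surface, if the arm or the gripper's body presses on something with over 40 N, if the wrist force passes 120 N, or if a joint passes its speed limit or range.

## Robot

A 6-joint arm with a two-finger parallel gripper is mounted at the origin on the work surface. World frame = base frame: x ahead of the robot, y to its left, z up, the work surface at z = 0. Lengths are in mm, angles in rad, forces in N, time in s.
With the tool pointing down it reaches from about 350 to 975 mm from the base axis. Payload 7.1 kg.
Tool frame: the origin (TCP) lies at the very end of the fingers, on their centre line; the grasp point (between the pads) lies 19 mm behind it; x points along the fingers, y is the direction in which the jaws open and shut, and the axes are right-handed (so a half turn about x gives the same grasp; the last joint's range is limited). The gripper opens to 88 mm and grips with 3 to 60 N. Pads are 20 mm wide; open, the fingers measure 115 mm over their backs; the gripper's body (75 mm by 178 mm) begins 61 mm behind the grasp point.
Start: joints at [-1.214, 0.423, 1.63, -0, 1.089, -0.019], TCP at [229.402, -581.36, 222.675] pointing down, gripper open.
Joint ranges: [-3, 3], [-0.9, 2.11], [0.09, 2.58], [-1.31, 4.45], [0.11, 2.69], [-2.54, 2.54]. Speed limits (rad/s): [2.39, 2.39, 3.01, 3.14, 3.14, 3.14].

## Interface

Orientations are given as a rotation vector (axis times angle).
In Python, from workcell import ctrl gives the robot as it stands. The module is installed in compiled form; this text tells all that it offers.
- The arm moves only by the tool carry_out, never from a script. Its argument "commands" is a list of rows, each a list of 6 numbers: the shift along the tool's x, y, z in m, then the turn, a rotation vector about the tool's x, y, z in degrees. In form: [[tx, ty, tz, rx, ry, rz], ...]. A call has 1 to 8 rows; each row shifts and turns the pose as measured when the row begins, along the tool's axes as they then stand; what a row does not reach is not made up. A row lasts 1/8 s, in which the tool goes at most 62.5 mm and 10.7 degrees, less where a joint would pass 70% of its speed; a pose out of reach is approached as far as the arm can. A call with a gripper value outside its range is refused whole. "grip" is the closure, from 0 (fully open) to 1 (shut), set as the call begins (left out, the last holds). The fingers move at their own pace and stop on an object; the grip force is fixed at half the most. Time passes only in rows, so rows that do not move let the fingers close. It gives the time, the measured TCP pose, the force and the opening at its end, in the units of the state.
- ctrl.get_obs(): the state, without advancing time (a new reading comes with each control period).
- ctrl.get_image(name): name is "side" or "top" or "wrist"; returns a dict with "pixels" (384x512x3 uint8, blue, green, red), "intrinsics" (3x3 intrinsics, pixels), "rvec" (rotation vector, rad) and "tvec" (3), from world to camera coordinates, as OpenCV has them. Camera axes: x right, y down, z forward; pixel columns grow to the right and rows downward; lengths in mm; the calibration is good to about 2 mm. A picture is of the moment at which its call begins. There is no depth.
- ctrl.close_job(): hands the job in, once; it reports no verdict.
The state is a dict: "t": time; "qpos": joint angles; "qvel": joint speeds; "joint_torque": joint torques, N m; "ee_pos": TCP position; "orientation": TCP orientation; "ft_force": force on the tool from outside, world axes, zero at the start; "moment": the same for the moment, N m; "width": finger opening in mm.
Only numpy, scipy, OpenCV 4.12 (cv2) and the standard library are available. Lean on these libraries where they do the work, as an engineer would, in place of code of your own. Each camera call takes 0.05 s, during which the arm holds its last target. There are 200 camera calls.

## Working session

There is one attempt and no reset: what is moved stays moved. The work goes in short steps, Python scripts to look and compute and a tool call to move; the robot and the scene stay as the last step left them, time stands still between calls to the robot, and variables do not carry over. Pictures are saved under pics/ and viewed, about 8 in all and at most 12, crops included, and the job is handed in when it is done.

Besides the shell and the picture viewer there is one more tool, called after "Call:" by a JSON object that holds its "fn" and its "kwargs", one argument or row to a line. carry_out: Moves the arm, as the interface text tells. Its arguments: {"type":"object","properties":{"commands":{"type":"array"},"grip":{"type":"number"}},"required":["commands"]}

```bash
mkdir -p pics; cat > h.py <<'E'
import numpy as np, cv2
from workcell import ctrl
from scipy.spatial.transform import Rotation as R
def grab(n,f):
    d=ctrl.get_image(n); cv2.imwrite('pics/'+f+'.png',d['pixels']); np.savez('pics/'+f+'.npz',**d); return d
def load(f): return dict(np.load('pics/'+f+'.npz'))
def ray(d,u,v,z):
    Rm=cv2.Rodrigues(np.array(d['rvec'],float))[0]; t=np.array(d['tvec'],float).ravel()
    c=-Rm.T@t; r=Rm.T@np.linalg.inv(d['intrinsics'])@np.array([u,v,1.]); return c+r*(z-c[2])/r[2]
def proj(d,p):
    return cv2.projectPoints(np.array(p,float).reshape(-1,3),np.array(d['rvec'],float),np.array(d['tvec'],float),np.array(d['intrinsics'],float),None)[0].reshape(-1,2)
E
python3 - <<'E'
from h import *
a=grab('top','top0');b=grab('side','side0')
o=ctrl.get_obs();print(o)
cv2.imwrite('pics/both.png',cv2.resize(np.vstack([a['pixels'],b['pixels']]),(400,600)))
for d in(a,b):
    Rm=cv2.Rodrigues(np.array(d['rvec'],float))[0];print(-Rm.T@np.array(d['tvec']).ravel())
E
```

```text
{'t': 0.1, 'qpos': array([-1.21403634e+00,  4.23800149e-01,  1.63056536e+00,  1.59878732e-05,
        1.08862899e+00, -1.90077024e-02]), 'qvel': array([-2.20129662e-04, -7.53998158e-04, -2.72221622e-03, -3.38812777e-05,
        1.20498979e-03,  5.29923343e-04]), 'joint_torque': array([-1.41048964e-03, -5.45613742e+01, -2.74324536e+01,  6.45827665e-02,
        1.87948236e-02, -2.94495521e-05]), 'ee_pos': array([ 229.21924301, -580.92323459,  221.97607575]), 'orientation': array([ 2.01631296,  0.38481036, -2.01676794]), 'ft_force': array([-0.90472145,  0.37794858,  0.32575053]), 'moment': array([ 0.03237609, -0.02544096,  0.00171183]), 'width': 88.07209676006514}
[318.0279657   33.30697349 918.60949744]
[448.6154719  790.22404525 721.67339436]
```

View pics/top0.png

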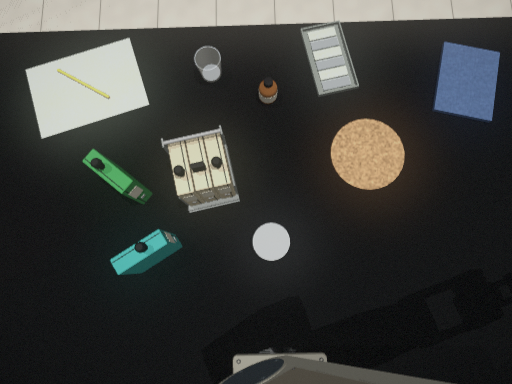

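View pics/side0.png

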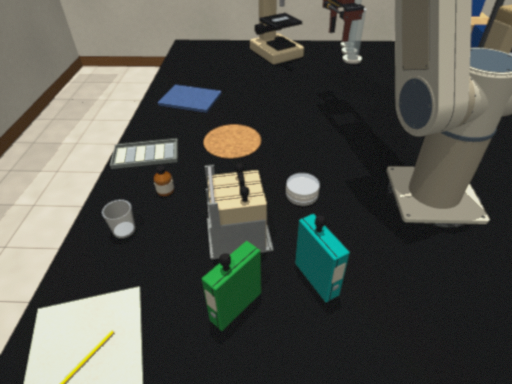

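Top view: the mat is at (368,154). The rack is at (203,170), with the pull at about (198,167) between the knobs at (179,171) and (216,162). The lip is near (214,203). The dish stack is at (271,241) and the bottle at (268,90). Next I'll localize these.

```bash
python3 - <<'E'
from h import *
d=load('top0');p=d['pixels']
g=p.max(axis=2);
roi=np.zeros_like(g);roi[148:182,168:228]=1
m=((g<60)&(roi>0)).astype(np.uint8)
n,l,s,c=cv2.connectedComponentsWithStats(m)
for i in range(1,n):
    if s[i,4]>20: print(s[i],c[i],ray(d,*c[i],185)[:2])
hsv=cv2.cvtColor(p,cv2.COLOR_BGR2HSV)
m=((hsv[...,0]>5)&(hsv[...,0]<25)&(hsv[...,1]>70)&(hsv[...,2]>90)).astype(np.uint8);m[:,:320]=0
c=max(cv2.findContours(m,0,1)[0],key=cv2.contourArea);e=cv2.fitEllipse(c);print('mat',e,ray(d,*e[0],4)[:2])
print('dish',ray(d,271,241,42)[:2],'bottle',ray(d,268,83,85)[:2])
cv2.imwrite('pics/crop.png',cv2.resize(p[115:220,150:255],(600,600),interpolation=cv2.INTER_CUBIC))
E
```

```text
[168 155   6  27  87] [169.49425287 171.73563218] [507.64258053 221.1129593 ]
[212 157  10  11  45] [216.68888889 162.75555556] [524.15362061 123.27803991]
[174 166  10  10  50] [179.22 171.4 ] [507.8078204 200.9383746]
[193 166  12   6  46] [198.56521739 168.5       ] [512.89618207 160.8745441 ]
mat ((367.2928771972656, 153.71197509765625), (69.77168273925781, 74.22447204589844), 116.9898681640625) [ 588.37484327 -243.67531798]
dish [368.61153461  12.20912666] bottle [751.21813408   8.87798896]
```

View pics/crop.png

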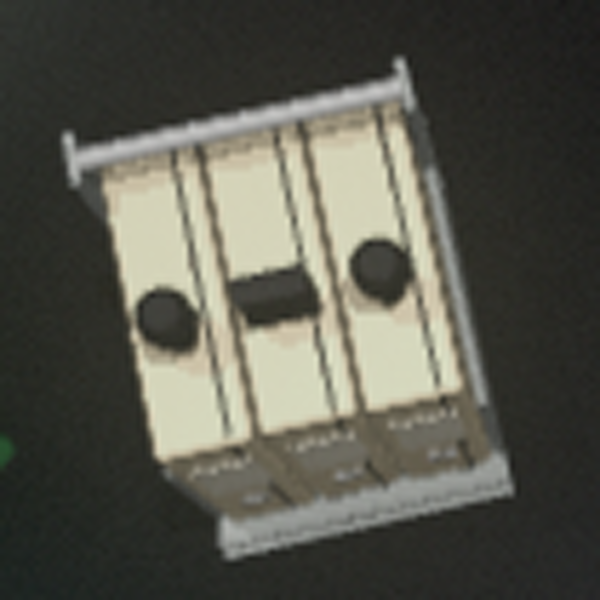

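The crop shows the black pull running across the middle box, the round knobs on both neighbours, the keeper bar at the rear (top of the image) and the lip at the front (bottom). The knob midpoint gives the pull at about (515,162), with a yaw of about 11.8°.

```bash
cat >> h.py <<'E'
YAW=np.deg2rad(11.8); BX=np.array([np.cos(YAW),np.sin(YAW),0]); BY=np.array([-np.sin(YAW),np.cos(YAW),0]); BZ=np.array([0,0,1.])
def tool(yaw,s=1):  # tool x down, tool y = s * box x
    y=s*np.array([np.cos(yaw),np.sin(yaw),0]); x=np.array([0,0,-1.]); return np.c_[x,y,np.cross(x,y)]
def rows(p0,R0,p1,R1,n):
    rv=R.from_matrix(R0.T@R1).as_rotvec()
    for i in range(n):
        Ri=R0@R.from_rotvec(rv*i/n).as_matrix()
        print(np.round(np.r_[Ri.T@(np.array(p1)-p0)/n/1000,np.rad2deg(rv)/n],4).tolist())
def cur():
    o=ctrl.get_obs(); return o['ee_pos'],R.from_rotvec(o['orientation']).as_matrix(),o
E
python3 - <<'E'
from h import *
p,Rm,o=cur();print(np.round(Rm,3))
for s in(1,-1): print(s); rows(p,Rm,[515,162,290],tool(YAW,s),16)
E
```

```text
[[-0.     0.367 -0.93 ]
 [ 0.001 -0.93  -0.367]
 [-1.    -0.001 -0.   ]]
1
[-0.0042, -0.0366, -0.0337, -5.0169, -0.0036, 0.0041]
[-0.0042, -0.0336, -0.0367, -5.0169, -0.0036, 0.0041]
[-0.0042, -0.0302, -0.0395, -5.0169, -0.0036, 0.0041]
[-0.0042, -0.0266, -0.042, -5.0169, -0.0036, 0.0041]
[-0.0042, -0.0229, -0.0442, -5.0169, -0.0036, 0.0041]
[-0.0042, -0.0189, -0.046, -5.0169, -0.0036, 0.0041]
[-0.0042, -0.0148, -0.0475, -5.0169, -0.0036, 0.0041]
[-0.0042, -0.0106, -0.0486, -5.0169, -0.0036, 0.0041]
[-0.0042, -0.0063, -0.0493, -5.0169, -0.0036, 0.0041]
[-0.0042, -0.002, -0.0497, -5.0169, -0.0036, 0.0041]
[-0.0042, 0.0024, -0.0497, -5.0169, -0.0036, 0.0041]
[-0.0042, 0.0067, -0.0493, -5.0169, -0.0036, 0.0041]
[-0.0042, 0.011, -0.0485, -5.0169, -0.0036, 0.0041]
[-0.0042, 0.0152, -0.0474, -5.0169, -0.0036, 0.0041]
[-0.0042, 0.0193, -0.0459, -5.0169, -0.0036, 0.0041]
[-0.0043, 0.0232, -0.044, -5.0169, -0.0036, 0.0041]
-1
[-0.0042, -0.0366, -0.0337, 6.2331, 0.0043, 0.0038]
[-0.0042, -0.0401, -0.0295, 6.2331, 0.0043, 0.0038]
[-0.0042, -0.043, -0.025, 6.2331, 0.0043, 0.0038]
[-0.0042, -0.0455, -0.0201, 6.2331, 0.0043, 0.0038]
[-0.0042, -0.0474, -0.0151, 6.2331, 0.0043, 0.0038]
[-0.0042, -0.0488, -0.0098, 6.2331, 0.0043, 0.0038]
[-0.0042, -0.0496, -0.0045, 6.2331, 0.0043, 0.0038]
[-0.0042, -0.0497, 0.0009, 6.2331, 0.0043, 0.0038]
[-0.0042, -0.0493, 0.0063, 6.2331, 0.0043, 0.0038]
[-0.0042, -0.0484, 0.0116, 6.2331, 0.0043, 0.0038]
[-0.0042, -0.0468, 0.0168, 6.2331, 0.0043, 0.0038]
[-0.0042, -0.0447, 0.0218, 6.2331, 0.0043, 0.0038]
[-0.0042, -0.0421, 0.0265, 6.2331, 0.0043, 0.0038]
[-0.0042, -0.039, 0.0309, 6.2331, 0.0043, 0.0038]
[-0.0042, -0.0354, 0.035, 6.2331, 0.0043, 0.0038]
[-0.0042, -0.0314, 0.0386, 6.2331, 0.0043, 0.0038]
```

Call:
{"fn": "carry_out", "kwargs": {
  "commands": [
    [-0.008,-0.037,-0.034,-5,0,0],
    [-0.008,-0.034,-0.037,-5,0,0],
    [-0.008,-0.03,-0.0395,-5,0,0],
    [-0.008,-0.027,-0.042,-5,0,0],
    [-0.008,-0.023,-0.044,-5,0,0],
    [-0.008,-0.019,-0.046,-5,0,0],
    [-0.008,-0.015,-0.0475,-5,0,0],
    [-0.008,-0.011,-0.0485,-5,0,0]
  ],
  "grip": 0.45
}}

```text
t: 1.1
ee_pos: [370.2, -197.6, 285.5]
orientation: [1.556, 0.948, -1.555]
ft_force: [0.3, -0.2, 0.8]
width: 48.2
```

```bash
python3 - <<'E'
from h import *
p,Rm,o=cur();print(o['t'],p,o['width'])
rows(p,Rm,[515,162,290],tool(YAW),8)
E
```

```text
1.1 [ 370.16792964 -197.61410143  285.53780266] 48.211844690469505
[-0.0004, -0.0047, -0.0482, -4.9181, -0.0342, 0.0221]
[-0.0004, -0.0006, -0.0485, -4.9181, -0.0342, 0.0221]
[-0.0004, 0.0036, -0.0483, -4.9181, -0.0342, 0.0221]
[-0.0005, 0.0077, -0.0478, -4.9181, -0.0342, 0.0221]
[-0.0005, 0.0118, -0.047, -4.9181, -0.0342, 0.0221]
[-0.0005, 0.0158, -0.0458, -4.9181, -0.0342, 0.0221]
[-0.0005, 0.0196, -0.0443, -4.9181, -0.0342, 0.0221]
[-0.0005, 0.0234, -0.0425, -4.9181, -0.0342, 0.0221]
```

Call:
{"fn": "carry_out", "kwargs": {
  "commands": [
    [0,-0.005,-0.048,-5,0,0],
    [0,-0.001,-0.0485,-5,0,0],
    [0,0.0035,-0.048,-5,0,0],
    [0,0.008,-0.048,-5,0,0],
    [0,0.012,-0.047,-5,0,0],
    [0,0.016,-0.046,-5,0,0],
    [0,0.0195,-0.044,-4.5,0,0],
    [0,0,0,0,0,0]
  ]
}}

```text
t: 2.1
ee_pos: [494.6, 132.3, 286.6]
orientation: [1.103, 1.279, -1.099]
ft_force: [-0.7, 0.4, 0.3]
width: 48.5
```

```bash
python3 - <<'E'
from h import *
p,Rm,o=cur();print(o['t'],p,o['width'])
rows(p,Rm,[515,162,290],tool(YAW),1)
d=grab('wrist','w1');d=grab('top','t1')
E
```

```text
2.1 [494.64015003 132.26367776 286.64173661] 48.510130738367835
[-0.0033, 0.0245, -0.0265, -3.3889, -0.2394, 0.0401]
```

View pics/w1.png

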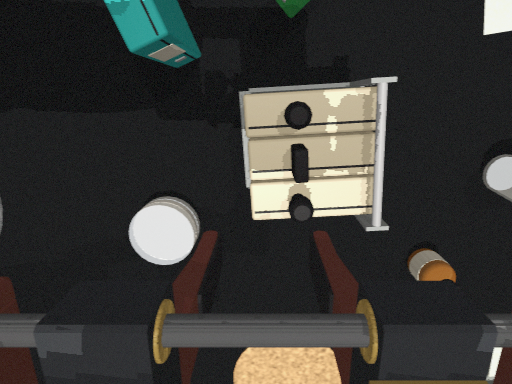

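The wrist view shows the pull at about (300,163), the knobs at (297,114) and (301,208), and the bar at column 381. I'll measure from this close view.

```bash
python3 - <<'E'
from h import *
d=load('w1');p=d['pixels'];g=p.max(axis=2)
Rm=cv2.Rodrigues(d['rvec'])[0];print('cam',-Rm.T@d['tvec'].ravel())
roi=np.zeros_like(g);roi[95:225,270:330]=1
m=((g<50)&(roi>0)).astype(np.uint8);m=cv2.morphologyEx(m,cv2.MORPH_OPEN,np.ones((5,5)))
n,l,s,c=cv2.connectedComponentsWithStats(m)
for i in range(1,n): print(s[i],c[i],ray(d,*c[i],174)[:2], ray(d,*c[i],192)[:2])
P=lambda x,y,z:np.array([515,162,0])+BX*x+BY*y+BZ*z
for nm,q in dict(pull=P(0,0,174),k1=P(0,40,174),k2=P(0,-40,174),front=P(-45,0,156),rear=P(75,0,156)).items(): print(nm,proj(d,q))
q,Rt,o=cur();rows(q,Rt,[515,162,290],tool(YAW),1)
E
```

```text
cam [482.99830352 211.19785485 449.89512452]
[285 102  26  27 565] [297.54336283 114.96106195] [511.0416104  201.46024878] [509.21200386 202.09555145]
[292 144  16  38 568] [299.5193662  162.58978873] [519.73295952 162.25274347] [517.3363104  165.44602934]
[289 194  21  18 228] [297.83333333 201.86842105] [524.54427719 126.83243985] [521.8337272  132.33662363]
[304 217  26   8 196] [317.16836735 220.66326531] [545.17805343 111.63928577] [541.12131086 118.13470408]
[270 218  30   7 178] [284.80337079 221.5       ] [516.05937651 106.49022978] [513.90239996 113.32158374]
pull [[294.08027098 162.08520891]]
k1 [[292.46488982 114.57136184]]
k2 [[295.56719914 205.82081657]]
front [[243.60730874 161.20344133]]
rear [[374.47245503 153.54434653]]
[-0.0035, 0.0258, -0.0287, -3.5833, -0.2013, 0.1092]
```

```bash
python3 - <<'E'
from h import *
q,Rt,o=cur();print(o['t'],q);rows(q,Rt,[518,162.5,240],tool(YAW),2)
E
```

```text
2.2 [493.56933023 129.87692977 286.47458586]
[0.0233, 0.0145, -0.0143, -1.7917, -0.1006, 0.0546]
[0.0232, 0.0149, -0.0139, -1.7917, -0.1006, 0.0546]
```

Call:
{"fn": "carry_out", "kwargs": {
  "commands": [
    [0.023,0.0145,-0.0143,-1.8,-0.1,0.05],
    [0.023,0.015,-0.014,-1.8,-0.1,0.05],
    [0,0,0,0,0,0],
    [0,0,0,0,0,0]
  ]
}}

```text
t: 2.7
ee_pos: [517.2, 157.7, 240.4]
orientation: [1.059, 1.297, -1.062]
ft_force: [0.6, 0.5, 0.3]
width: 48.3
```

```bash
python3 - <<'E'
from h import *
q,Rt,o=cur();print(o['t'],q);rows(q,Rt,[518,162.5,161],tool(YAW),1)
E
```

```text
2.7 [517.17982901 157.73020311 240.3736367 ]
[0.0794, 0.0018, -0.0046, -0.3554, 0.0789, 0.0584]
```

Call:
{"fn": "carry_out", "kwargs": {
  "commands": [
    [0.02,0.001,-0.0045,-0.35,0,0],
    [0.02,0.0005,0,0,0,0],
    [0.02,0,0,0,0,0],
    [0.02,0,0,0,0,0],
    [0,0,0,0,0,0],
    [0,0,0,0,0,0]
  ]
}}

```text
t: 3.45
ee_pos: [519.2, 157.3, 165.9]
orientation: [1.066, 1.29, -1.058]
ft_force: [0.1, 0.2, 0.9]
width: 48.6
```

```bash
python3 - <<'E'
from h import *
q,Rt,o=cur();print(o['t'],q,o['ft_force']);rows(q,Rt,[518,162.5,161],tool(YAW),1)
grab('wrist','w2')
E
```

```text
3.45 [519.20370834 157.34649704 165.87246345] [0.08809098 0.21988279 0.85500386]
[0.0049, -0.0002, -0.0053, -0.5172, 0.0876, -0.4488]
```

View pics/w2.png

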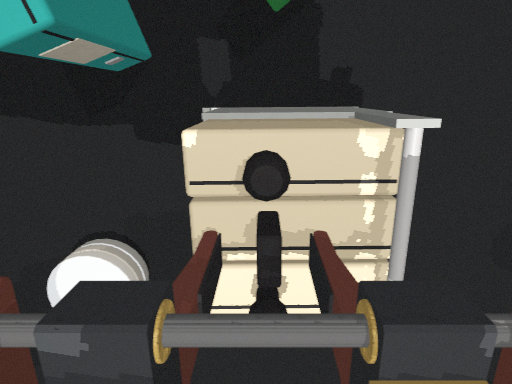

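The fingers straddle the pull, which sits at about column 268 against a finger midpoint of 266. I'll lower the last few millimetres, shift slightly in y and close.

Call:
{"fn": "carry_out", "kwargs": {
  "commands": [
    [0.005,0,-0.005,-0.5,0,-0.4],
    [0.001,0,-0.001,0,0,0],
    [0,0,0,0,0,0]
  ]
}}

```text
t: 3.88
ee_pos: [518.8, 163.9, 161.2]
orientation: [1.057, 1.297, -1.054]
ft_force: [0.7, 0.5, -0.3]
width: 47.8
```

Call:
{"fn": "carry_out", "kwargs": {
  "commands": [
    [0,0,0,0,0,0],
    [0,0,0,0,0,0],
    [0,0,0,0,0,0],
    [0,0,0,0,0,0],
    [0,0,0,0,0,0],
    [0,0,0,0,0,0]
  ],
  "grip": 1
}}

```text
t: 4.62
ee_pos: [518.9, 164.1, 161.2]
orientation: [1.057, 1.297, -1.054]
ft_force: [0.3, 1.0, -1.1]
width: 11.9
```

```bash
cat >> h.py <<'E'
def arc(q,Rt,deg,n,ax=-45.,z0=6.,base=(518,162)):
    # tip box forward about front lower edge, tool rigid with box; edge at box-x -45 from the pull
    piv=np.array([*base,z0])+BX*ax
    w=-BY*np.deg2rad(deg/n); Rs=R.from_rotvec(w).as_matrix()
    for i in range(n):
        q1=piv+Rs@(q-piv); R1=Rs@Rt
        print(np.round(np.r_[Rt.T@(q1-q)/1000,np.rad2deg(R.from_matrix(Rt.T@R1).as_rotvec())],4).tolist()); q,Rt=q1,R1
    print('end',q)
E
python3 - <<'E'
from h import *
q,Rt,o=cur();print(o['t'],q,o['ft_force'],o['width'],o['qpos']);arc(q,Rt,27,8,base=q[:2])
E
```

```text
4.625 [518.92956802 164.05845155 161.21945921] [ 0.28529637  0.98970413 -1.12862969] 11.852188696136118 [ 0.28517933  0.38685915  1.85744546 -0.00189678  0.89405704  0.07997461]
[-0.0024, -0.0092, -0.0, 0.0041, -0.0015, 3.375]
[-0.0024, -0.0092, -0.0, 0.0041, -0.0015, 3.375]
[-0.0024, -0.0092, -0.0, 0.0041, -0.0015, 3.375]
[-0.0024, -0.0092, -0.0, 0.0041, -0.0015, 3.375]
[-0.0024, -0.0092, -0.0, 0.0041, -0.0015, 3.375]
[-0.0024, -0.0092, -0.0, 0.0041, -0.0015, 3.375]
[-0.0024, -0.0092, -0.0, 0.0041, -0.0015, 3.375]
[-0.0024, -0.0092, -0.0, 0.0041, -0.0015, 3.375]
end [445.14952724 148.64499798 164.73112332]
```

Call:
{"fn": "carry_out", "kwargs": {
  "commands": [
    [-0.0027,-0.0092,0,0,0,3.4],
    [-0.0025,-0.0092,0,0,0,3.4],
    [-0.0025,-0.0092,0,0,0,3.4],
    [-0.0025,-0.0092,0,0,0,3.4]
  ]
}}

```text
t: 5.12
ee_pos: [481.8, 156.2, 167.4]
orientation: [1.182, 1.135, -0.87]
ft_force: [0.3, 0.3, -5.2]
width: 12.0
```

```bash
python3 - <<'E'
from h import *
q,Rt,o=cur();print(o['t'],q,o['ft_force'],o['moment'],o['width']);print(np.rad2deg(np.arccos(-Rt[2,0])))
t=np.arccos(-Rt[2,0])
# ideal
q0=np.array([518.9,164.06,161.2]);piv=np.array([*q0[:2],6])-45*BX
print('err vs ideal',piv+R.from_rotvec(-BY*t).as_matrix()@(q0-piv)-q)
arc(q,Rt,27-np.rad2deg(t),4,base=q0[:2])
E
```

```text
5.125 [481.84428822 156.20890952 167.39635302] [ 0.33449252  0.31203272 -5.22020866] [-0.14633116  0.26961524  0.00528916] 11.972052356953371
14.108508511302375
err vs ideal [-1.304917   -0.1628624   0.09132403]
[-0.0024, -0.0088, 0.0, 0.0034, -0.0005, 3.2229]
[-0.0024, -0.0088, 0.0, 0.0034, -0.0005, 3.2229]
[-0.0024, -0.0088, 0.0, 0.0034, -0.0005, 3.2229]
[-0.0024, -0.0088, 0.0, 0.0034, -0.0005, 3.2229]
end [446.42113057 148.80862632 164.91717491]
```

Call:
{"fn": "carry_out", "kwargs": {
  "commands": [
    [-0.0026,-0.009,0,0,0,3.2],
    [-0.0026,-0.009,0,0,0,3.2],
    [-0.0026,-0.009,0,0,0,3.2],
    [-0.0026,-0.009,0,0,0,3.2],
    [0,0,0,0,0,0],
    [0,0,0,0,0,0]
  ]
}}

```text
t: 5.88
ee_pos: [442.1, 147.9, 165.0]
orientation: [1.282, 0.979, -0.696]
ft_force: [1.5, 0.2, -4.7]
width: 11.7
```

```bash
python3 - <<'E'
from h import *
q,Rt,o=cur();print(o['t'],q,o['ft_force'],o['moment'],o['width'],o['qpos']);print(np.rad2deg(np.arccos(-Rt[2,0])))
a=grab('side','s3');b=grab('wrist','w3')
cv2.imwrite('pics/c3.png',np.hstack([cv2.resize(a['pixels'][140:260,180:300],(400,400)),cv2.resize(b['pixels'],(400,300))[0:300].copy().repeat(1,0) if 0 else cv2.copyMakeBorder(cv2.resize(b['pixels'],(400,300)),0,100,0,0,0)]))
E
```

```text
5.875 [442.09341797 147.85423932 165.01241477] [ 1.45398294  0.20244798 -4.67702872] [-0.05684702  0.30871375 -0.02225822] 11.698175584134223 [ 0.33722733  0.15330808  2.31827361 -0.29370926  0.20957542  0.40391365]
27.085696108044598
```

View pics/c3.png

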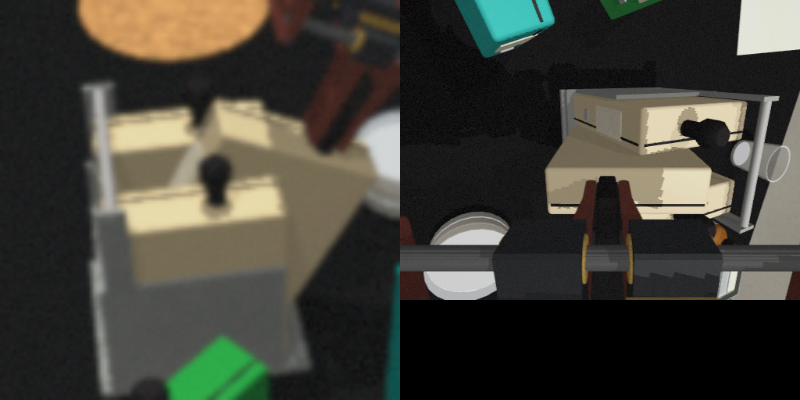

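The box is tipped 27° in the rack and both neighbours are standing. Joint 5 is close to its limit, so I'll draw in small steps and watch it.

Call:
{"fn": "carry_out", "kwargs": {
  "commands": [
    [-0.015,0,0,0,0,0],
    [-0.02,0,0,0,0,0],
    [-0.02,0,0,0,0,0]
  ]
}}

```text
t: 6.35
ee_pos: [415.7, 141.8, 212.2]
orientation: [1.277, 0.986, -0.706]
ft_force: [0.4, -0.0, -4.0]
width: 11.9
```

```bash
python3 - <<'E'
from h import *
q,Rt,o=cur();print(o['t'],q,o['ft_force'],o['moment'],o['width'],o['qpos']);print(np.rad2deg(np.arccos(-Rt[2,0])))
for v in (-BZ,): print('up 30 in tool:',Rt.T@BZ*30,'fwd',Rt.T@BX*30)
E
```

```text
6.35 [415.70646092 141.82565771 212.20785483] [ 0.44558493 -0.02183744 -3.98095274] [-0.17006987  0.57285122 -0.03934665] 11.86429378951579 [ 3.47565387e-01 -1.32081582e-03  2.31821329e+00 -1.79578591e-01
  3.72884391e-01  2.94367885e-01]
26.446093110108848
up 30 in tool: [-26.86061316  13.36052816   0.06122316] fwd [13.36050033 26.86068279 -0.02740354]
```

Call:
{"fn": "carry_out", "kwargs": {
  "commands": [
    [-0.025,0,0,0,0,0],
    [-0.03,0,0,0,0,0],
    [-0.036,0.018,0,0,0,0],
    [-0.036,0.018,0,0,0,0],
    [-0.036,0.018,0,0,0,0],
    [-0.036,0.018,0,0,0,0]
  ]
}}

```text
t: 7.1
ee_pos: [385.5, 135.8, 421.8]
orientation: [1.266, 1.005, -0.726]
ft_force: [0.4, -0.2, -4.5]
width: 11.9
```

```bash
python3 - <<'E'
from h import *
q,Rt,o=cur();print(o['t'],q,o['ft_force'],o['moment'],o['width'],o['qpos']);t=np.arccos(-Rt[2,0]);print(np.rad2deg(t))
# corners of box in box-plane (x along BX, z) ; TCP is 5 above top, x -15
for x,z in((-60,0),(60,0),(60,150)):
    pt=q+Rt@np.array([155-z,0,0])+Rt[:,1]*(x+15); r=pt-np.array([518.9,164.06,0]);print((x,z),'boxx',r@BX-15,'y',r@BY,'z',pt[2])
print('up60',Rt.T@BZ*60)
E
```

```text
7.1 [385.5016863  135.75926114 421.75820741] [ 0.37923119 -0.18845672 -4.47638836] [-0.10328232  0.58283741  0.02874754] 11.904241202184195 [ 0.35929573 -0.34609468  2.04648407 -0.07759435  1.01249372  0.17950545]
24.909756617058008
(-60, 0) boxx -126.89633531620079 y -0.6871567450965834 z 262.2240915291164
(60, 0) boxx -18.05952823065518 y -0.5735435809135765 z 312.76651445751037
(60, 150) boxx -81.23770471759623 y -0.3593726771975394 z 448.81236021036284
up60 [-54.4183383   25.27121146   0.10162517]
```

```bash
cat >> h.py <<'E'
PSI=np.deg2rad(-22.5); MAT=np.array([588.4,-243.7]); GOAL=np.r_[MAT-15*np.array([np.cos(PSI),np.sin(PSI)]),159.2]
E
python3 - <<'E'
from h import *
q,Rt,o=cur();print(GOAL);rows(q,Rt,GOAL+[0,0,200],tool(PSI),16)
E
```

```text
[ 574.54180701 -237.95974851  159.2       ]
[0.0064, 0.0045, 0.0253, 2.1117, -0.4603, -1.5116]
[0.0065, 0.0056, 0.025, 2.1117, -0.4603, -1.5116]
[0.0065, 0.0067, 0.0248, 2.1117, -0.4603, -1.5116]
[0.0066, 0.0078, 0.0244, 2.1117, -0.4603, -1.5116]
[0.0065, 0.0088, 0.0241, 2.1117, -0.4603, -1.5116]
[0.0065, 0.0099, 0.0237, 2.1117, -0.4603, -1.5116]
[0.0064, 0.0109, 0.0233, 2.1117, -0.4603, -1.5116]
[0.0063, 0.0119, 0.0228, 2.1117, -0.4603, -1.5116]
[0.0061, 0.0129, 0.0223, 2.1117, -0.4603, -1.5116]
[0.006, 0.0139, 0.0217, 2.1117, -0.4603, -1.5116]
[0.0057, 0.0148, 0.0212, 2.1117, -0.4603, -1.5116]
[0.0055, 0.0158, 0.0205, 2.1117, -0.4603, -1.5116]
[0.0052, 0.0166, 0.0199, 2.1117, -0.4603, -1.5116]
[0.005, 0.0175, 0.0192, 2.1117, -0.4603, -1.5116]
[0.0046, 0.0183, 0.0185, 2.1117, -0.4603, -1.5116]
[0.0043, 0.0191, 0.0178, 2.1117, -0.4603, -1.5116]
```

Call:
{"fn": "carry_out", "kwargs": {
  "commands": [
    [0,0.0045,0.025,2.1,-0.46,-1.5],
    [0.002,0.0055,0.025,2.1,-0.46,-1.5],
    [0.004,0.0065,0.025,2.1,-0.46,-1.5],
    [0.006,0.008,0.0245,2.1,-0.46,-1.5],
    [0.0065,0.009,0.024,2.1,-0.46,-1.5],
    [0.0065,0.01,0.0235,2.1,-0.46,-1.5],
    [0.0065,0.011,0.023,2.1,-0.46,-1.5],
    [0.006,0.012,0.023,2.1,-0.46,-1.5]
  ]
}}

```text
t: 8.1
ee_pos: [472.1, -54.2, 400.9]
orientation: [1.387, 1.037, -1.115]
ft_force: [0.2, -0.5, -4.9]
width: 12.3
```

Call:
{"fn": "carry_out", "kwargs": {
  "commands": [
    [0.006,0.013,0.022,2.1,-0.46,-1.5],
    [0.006,0.014,0.022,2.1,-0.46,-1.5],
    [0.006,0.015,0.021,2.1,-0.46,-1.5],
    [0.0055,0.016,0.0205,2.1,-0.46,-1.5],
    [0.005,0.0165,0.02,2.1,-0.46,-1.5],
    [0.005,0.0175,0.019,2.1,-0.46,-1.5],
    [0.0045,0.018,0.0185,2.1,-0.46,-1.5],
    [0,0,0,0,0,0]
  ]
}}

```text
t: 9.1
ee_pos: [554.1, -221.2, 360.2]
orientation: [1.472, 1.049, -1.476]
ft_force: [-0.2, 0.1, -4.3]
width: 12.0
```

```bash
python3 - <<'E'
from h import *
q,Rt,o=cur();print(o['t'],q,o['ft_force'],o['moment'],o['width'],o['qpos']);t=np.arccos(-Rt[2,0]);print(np.rad2deg(t))
rows(q,Rt,GOAL+[0,0,120],tool(PSI),6)
E
```

```text
9.1 [ 554.12907708 -221.1726504   360.18862857] [-0.21686051  0.10187374 -4.276687  ] [ 0.06885514 -0.07137453  0.02078108] 12.01090014136733 [-0.4067042   0.26909282  1.53066354  0.01376183  1.36749878 -0.0528127 ]
1.6598278988267643
[0.0134, 0.0045, 0.0016, 0.3424, -0.1365, 0.2406]
[0.0134, 0.0045, 0.0016, 0.3424, -0.1365, 0.2406]
[0.0134, 0.0044, 0.0015, 0.3424, -0.1365, 0.2406]
[0.0134, 0.0044, 0.0015, 0.3424, -0.1365, 0.2406]
[0.0135, 0.0043, 0.0014, 0.3424, -0.1365, 0.2406]
[0.0135, 0.0043, 0.0013, 0.3424, -0.1365, 0.2406]
```

Call:
{"fn": "carry_out", "kwargs": {
  "commands": [
    [0.015,0.0045,0.0015,0.35,-0.15,0.25],
    [0.02,0.0045,0.0015,0.35,-0.15,0.25],
    [0.02,0.0045,0.0015,0.35,-0.15,0.25],
    [0.02,0.0045,0.0015,0.35,-0.15,0.25],
    [0.02,0.0045,0.0015,0.35,-0.15,0.25],
    [0.02,0.0045,0.0015,0.35,-0.15,0.25],
    [0,0,0,0,0,0],
    [0,0,0,0,0,0]
  ]
}}

```text
t: 10.1
ee_pos: [571.2, -231.4, 235.8]
orientation: [1.49, 1.006, -1.491]
ft_force: [-0.8, 0.4, -4.7]
width: 11.9
```

```bash
python3 - <<'E'
from h import *
q,Rt,o=cur();print(o['t'],q,o['ft_force'],o['moment'],o['width']);t=np.arccos(-Rt[2,0]);print(np.rad2deg(t))
rows(q,Rt,GOAL+[0,0,10],tool(PSI),1)
a=grab('side','s4');b=grab('top','t4')
cv2.imwrite('pics/c4.png',np.hstack([cv2.resize(a['pixels'][60:220,160:320],(400,400)),cv2.resize(b['pixels'][70:230,290:450],(400,400))]))
E
```

```text
10.1 [ 571.24900047 -231.4166682   235.80482366] [-0.76631692  0.35662151 -4.68978227] [ 0.05412548 -0.0125021   0.00283351] 11.858972647344688
0.35212908856422465
[0.0666, 0.0059, 0.005, 0.2587, -0.1574, 0.315]
```

View pics/c4.png

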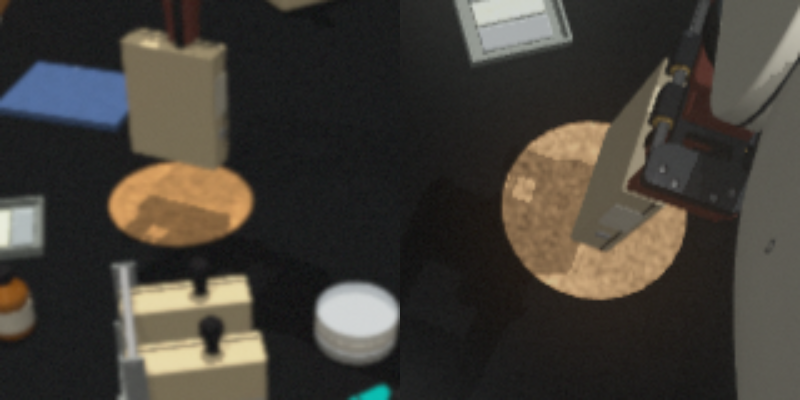

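The box hangs upright over the mat and both neighbours are standing. Lowering now, slowly at the end.

Call:
{"fn": "carry_out", "kwargs": {
  "commands": [
    [0.015,0.003,0.003,0.25,-0.15,0.3],
    [0.02,0.003,0.002,0,0,0],
    [0.015,0,0,0,0,0],
    [0.01,0,0,0,0,0],
    [0.004,0,0,0,0,0],
    [0,0,0,0,0,0]
  ]
}}

```text
t: 10.95
ee_pos: [575.2, -239.1, 167.7]
orientation: [1.493, 0.996, -1.492]
ft_force: [-0.3, -0.1, -3.7]
width: 11.9
```

```bash
python3 - <<'E'
from h import *
q,Rt,o=cur();print(o['t'],q,o['ft_force'],o['moment'],o['width'])
rows(q,Rt,GOAL,tool(PSI),1)
E
```

```text
10.95 [ 575.24049303 -239.06339694  167.7040579 ] [-0.31968351 -0.05259512 -3.73286202] [-0.03652395  0.04539557 -0.02929   ] 11.940221515365494
[0.0085, -0.0011, -0.0008, -0.0297, 0.0039, -0.0475]
```

Call:
{"fn": "carry_out", "kwargs": {
  "commands": [
    [0.003,0,0,0,0,0],
    [0.003,0,0,0,0,0],
    [0.0015,0,0,0,0,0],
    [0,0,0,0,0,0]
  ]
}}

```text
t: 11.45
ee_pos: [576.1, -239.3, 161.1]
orientation: [1.493, 0.994, -1.49]
ft_force: [0.8, 0.4, -4.8]
width: 11.7
```

```bash
python3 - <<'E'
from h import *
q,Rt,o=cur();print(o['t'],q,o['ft_force'],o['moment'],o['width'])
a=grab('side','s5')
cv2.imwrite('pics/c5.png',cv2.resize(a['pixels'][60:220,160:320],(500,500)))
E
```

```text
11.45 [ 576.10197208 -239.34541672  161.08889845] [ 0.83159346  0.36095757 -4.81811856] [-0.0024341   0.01127652 -0.03346301] 11.663352821401345
```

View pics/c5.png

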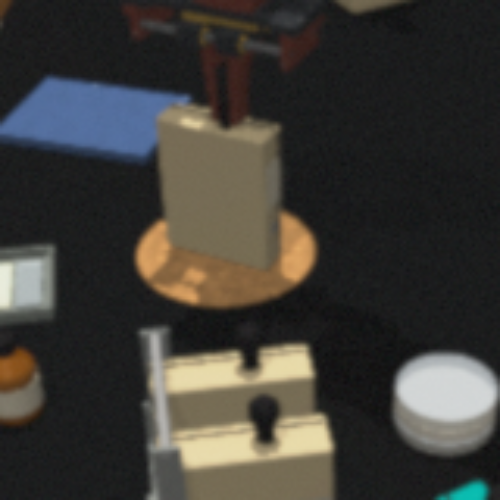

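The box is over the middle of the mat, about 2 mm up. I'll go down until the force shows contact.

Call:
{"fn": "carry_out", "kwargs": {
  "commands": [
    [0.0015,0,0,0,0,0],
    [0.001,0,0,0,0,0],
    [0,0,0,0,0,0]
  ]
}}

```text
t: 11.88
ee_pos: [576.5, -239.5, 159.5]
orientation: [1.494, 0.993, -1.49]
ft_force: [-0.0, 0.4, -4.2]
width: 12.0
```

Call:
{"fn": "carry_out", "kwargs": {
  "commands": [
    [0.0015,0,0,0,0,0],
    [0,0,0,0,0,0]
  ]
}}

```text
t: 12.12
ee_pos: [577.0, -239.6, 159.5]
orientation: [1.494, 0.992, -1.489]
ft_force: [-0.4, 0.2, -2.9]
width: 12.2
```

Call:
{"fn": "carry_out", "kwargs": {
  "commands": [
    [0.002,0,0,0,0,0],
    [0,0,0,0,0,0]
  ]
}}

```text
t: 12.38
ee_pos: [577.7, -239.8, 159.5]
orientation: [1.495, 0.991, -1.487]
ft_force: [-0.7, 0.0, -2.5]
width: 12.1
```

The height has stopped changing and the load is dropping, so the box is on the mat. Opening partway.

Call:
{"fn": "carry_out", "kwargs": {
  "commands": [
    [0,0,0,0,0,0],
    [0,0,0,0,0,0],
    [0,0,0,0,0,0],
    [0,0,0,0,0,0]
  ],
  "grip": 0.45
}}

```text
t: 12.88
ee_pos: [579.0, -240.4, 159.6]
orientation: [1.496, 0.988, -1.485]
ft_force: [-0.5, -0.1, 0.2]
width: 47.2
```

Call:
{"fn": "carry_out", "kwargs": {
  "commands": [
    [-0.01,0,0,0,0,0],
    [-0.02,0,0,0,0,0],
    [-0.03,0,0,0,0,0],
    [-0.04,0,0,0,0,0],
    [-0.04,0,0,0,0,0],
    [0,0,0,0,0,0],
    [0,0,0,0,0,0],
    [0,0,0,0,0,0]
  ]
}}

```text
t: 13.88
ee_pos: [577.2, -239.6, 306.1]
orientation: [1.496, 0.987, -1.485]
ft_force: [-0.3, -0.1, -0.4]
width: 48.4
```

```bash
python3 - <<'E'
from h import *
q,Rt,o=cur();print(o['t'],q,o['ft_force'],o['width'])
a=grab('side','s6');b=grab('top','t6')
cv2.imwrite('pics/c6.png',np.hstack([cv2.resize(a['pixels'][60:260,140:340],(400,400)),cv2.resize(b['pixels'][70:230,290:450],(400,400))]))
# knob positions, before/after, top camera
for f in('top0','t6'):
    d=load(f);g=d['pixels'].max(axis=2)
    for x0,y0 in((208,154),(171,163)):
        s=(g[y0:y0+18,x0:x0+16]<60).astype(np.uint8);m=cv2.moments(s,True);print(f,x0+m['m10']/m['m00'],y0+m['m01']/m['m00'],m['m00'])
E
```

```text
13.875 [ 577.19846901 -239.63970043  306.09429045] [-0.27908556 -0.12673947 -0.35342765] 48.372671470352046
top0 216.6888888888889 162.75555555555556 45.0
top0 177.16176470588235 172.64705882352942 68.0
t6 216.6727272727273 162.29090909090908 55.0
t6 177.33333333333334 172.01190476190476 84.0
```

View pics/c6.png

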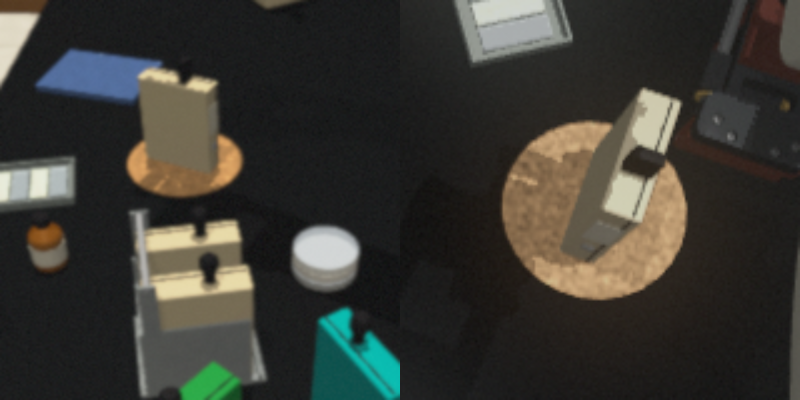

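```bash
python3 - <<'E'
from h import *
d=load('t6');print('pull',ray(d,388,134.8,185)[:2],'expected',GOAL[:2])
o=ctrl.get_obs();print(np.abs(o['qvel']).max());print(ctrl.close_job())
E
```

```text
pull [ 574.61656911 -235.10128239] expected [ 574.54180701 -237.95974851]
0.003478377918218408
the job is handed in; nothing more can be done
None
```

I tipped the middle box about 27° forward in the rack, drew it up and out, set it down upright on the cork mat, and handed the job in at about 14 s. No verdict is reported, so success rests on my own checks below.

- **Placement:** in the top view, the pull on the placed box is about 3 mm from where it should be. The gripper's position at release puts the box about 4 mm from the mat's centre, against the 40 mm allowed.
- **Neighbours:** both still stand upright. In the top view, before and after, their knobs shifted by less than 1 pixel, which is about 2 mm.
- **Setting down:** the box touched down at low speed and its weight came off the wrist before I opened the fingers. The gripper then backed off to about 115 mm above the pull, with the arm still and the wrist force near zero.
- **Disagreement:** the first overhead and wrist-camera estimates of the pull differed by about 4.5 mm. I aimed between them, and the fingers straddled the pull evenly.

No check failed.

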